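Sort the bench leftovers into their trays

ROBOT

A 6-joint arm with a two-finger parallel gripper is mounted at the origin on a cart in front of the work surface, level with it; the furniture and walls round the work are solid. World frame = base frame: x ahead of the robot, y to its left, z up, the work surface at z = 0. Lengths are in m, angles in rad, forces in N, time in s.
With the tool pointing down it reaches from about 0.3 to 0.85 m from the base axis. Payload 5.4 kg.
Tool frame: the origin (TCP) lies midway between the tips of the shut fingers; the grasp point (between the pads) lies 19 mm behind it; z points along the fingers, y is the line along which they close (so a half turn about z gives the same grasp; the last joint's range is limited). The gripper opens to 85 mm and grips with 20 to 120 N. Pads are 22 mm wide; open, the fingers measure 114 mm over their backs; the gripper's body (76 mm by 85 mm) begins 54 mm behind the grasp point. The pads swing forward as they close: fully open they stand 13 mm farther back than shut.
Start: joints at [-1.434, 0.158, 1.597, -0, 1.386, -0.21], TCP at [0.195, -0.541, 0.231] pointing down, gripper open.
Joint ranges: [-2.91, 2.91], [-0.94, 2.29], [0.18, 2.7], [-1.29, 4.43], [0.17, 2.64], [-3, 3]. Speed limits (rad/s): [2.57, 2.57, 3.14, 3.14, 3.14, 3.14].

INTERFACE

Orientations are given as a unit quaternion [w, x, y, z].
In Python, from cell import sense, get_image, job_done gives the robot as it stands.
- The arm moves only by the tool jog_arm, never from a script. Its arguments are lists of equal length, an entry for each row: "translation": the shift along the tool's x, y, z normalised to -1 to 1, where 1 is 0.08 m, a list of three; "twist": the turn about the tool's z normalised to -1 to 1, where 1 is 60 degrees. A call has exactly 10 rows; each row is the pose to reach, as a shift and turn from the pose commanded when the call began, along the tool's axes at that moment; what a row does not reach only later rows make up. A row lasts 1/12 s, in which the tool goes at most 41.7 mm and 7.16 degrees, less where a joint would pass 70% of its speed; a pose out of reach is approached as far as the arm can. A call with a number of a shift or a turn outside -1 to 1 is refused whole. A call with a gripper value outside its range is refused whole. "jaw" is the closure, from 0 (fully open) to 1 (shut), set as the call begins (left out, the last holds). The fingers move at their own pace and stop on an object; "squeeze" is the grip in N (left out, the last holds). Time passes only in rows, so rows that repeat a pose let the fingers close, or fill a call up. It gives the time, the measured TCP pose, the force, the opening and the grip force at its end, in the units of the state.
- sense(): the state, without advancing time (a new reading comes with each control period).
- get_image(name): name is "side" or "top"; returns a dict with "image" (480x640x3 uint8, blue, green, red), "fx", "fy", "cx", "cy" (pixels), "eye" and "orientation" of the camera in the world. Camera axes: x right, y up, looking along -z (the intrinsics and any distortion apply to the point x, -y, -z); pixel columns grow to the right and rows downward; lengths in m; the calibration is good to about 2 mm. A picture is of the moment at which its call begins. There is no depth.
- job_done(): hands the job in; it is judged then, once.
The state is a dict: "clock": time; "qpos": joint angles; "qvel": joint speeds; "tau": joint torques, N m; "position": TCP position; "ee_rot": TCP orientation; "ft_force": force on the tool from outside, world axes, zero at the start; "wrist_torque": the same for the moment, N m; "opening": finger opening in m; "grip_force": force on a finger pad.
Only numpy, scipy, OpenCV 4.12 (cv2) and the standard library are available. Lean on these libraries where they do the work, as an engineer would, in place of code of your own. Each camera call takes 0.05 s, during which the arm holds its last target. There are 200 camera calls.

TASK

Sort the five things left on the bench into their holders: stand the glass flask in the square tray, stand the two capped tubes upright in the two-bay caddy, one tube in each bay, and lay the marker and the bundle of pens in the long shallow pen tray. The marker and the pens must lie lengthwise in the middle of the tray's length, flat on its floor side by side, not one on the other. Keep the flask upright all the time, and leave everything released and at rest.

Things in the scene. Friction and masses are not known exactly. Their poses are not given: they have to be found in the camera images.
- flask: Loose clear conical glass flask, 137 mm tall, base 79 mm across, 0.11 kg (varies), standing upright. Origin at the centre of its underside, z up; round, so its yaw does not matter. Its neck is 28 mm across from 87 to 125 mm above the underside, with a 34 mm lip from 131 to 137 mm: grip the neck from above at about 108 mm. It may stand close to a tray, in the way of a gripper working low there.
- tube_a: Loose clear capped tube with blue screw cap and flat foot, 117 mm tall, 35 mm across, 0.022 kg, standing upright. Origin at the centre of its underside, z along its axis; round, yaw does not matter. Grip the cap or upper barrel (35 mm wide) from above at about 95 mm. It belongs in the caddy; either bay will do.
- tube_b: Second loose capped tube, the same in form and size as the first: 117 mm tall, 35 mm across, origin at the centre of its underside, z along its axis. It belongs in the other bay of the caddy.
- marker: Loose felt marker lying flat, a single thick white and black pen, 12 mm wide (x), 137 mm long (y), 12 to 15 mm high. Origin at the centre of its underside, y along its length, z up. Grip across its width at the origin with the fingertips.
- pens: Loose bundle of three blue ball pens in a rubber band, lying flat, 33 mm wide (x), 152 mm long (y), 9 to 11 mm high. Origin on the underside at the middle of the length, y along its length, z up. The firm part is 29 mm wide and runs from y = -68 to y = +40 mm; grip across its width at y = -14 mm with the fingertips.
- flask_tray: Square aluminium tray fixed to the table, 116 x 116 mm outside (108 x 108 mm inside), walls 4 mm thick and 25 mm high, floor 4 mm above the table. Origin at the centre of its underside, axes along its sides. The flask stands in its middle.
- tube_caddy: White plastic caddy fixed to the table, 65 (x) x 126 (y) mm, 45 mm high, walls 4 mm, floor 4 mm above the table, split by a wall across the middle into two bays, each about 57 x 57 mm inside, centred at y = -30.5 mm and y = +30.5 mm. Origin at the centre of its underside. A tube stands in each bay.
- pen_tray: Long shallow grey plastic tray fixed to the table, 140 (x) x 190 (y) mm outside (132 x 182 mm inside), 16 mm high, walls 4 mm, floor 4 mm above the table. Origin at the centre of its underside, y along its length. The marker and the pens lie along y, side by side (for example at x = +36 mm and x = -26 mm), each with its middle near the middle of the tray's length.
Things that resemble listed ones, but are neither listed nor needed, are in the scene too. What is shaped like the tube_a but green or orange is not meant. Leave any brown look-alike of the tube_b alone.

How it is judged:
By the outcome, as a careful person would: the job done as asked, in the order asked, and still so for the second after the job is handed in, with the robot touching nothing.
It also fails if it takes over 144 s, if anything falls off the work surface, if the arm or the gripper's body presses on something with over 40 N, if the wrist force passes 120 N, or if a joint passes its speed limit or range.

## Working session

There is one attempt and no reset: what is moved stays moved. The work goes in short steps, Python scripts to look and compute and a tool call to move; the robot and the scene stay as the last step left them, time stands still between calls to the robot, and variables do not carry over. Pictures are saved under pics/ and viewed, at most 14 in all, crops included, and the job is handed in when it is done.

Besides the shell and the picture viewer there is one more tool, called after "Request:" by a JSON object that holds its "name" and its "arguments". jog_arm: Moves the arm, as the interface text tells. Its arguments: {"type":"object","properties":{"translation":{"type":"array"},"twist":{"type":"array"},"jaw":{"type":"number"},"squeeze":{"type":"number"}},"required":["translation","twist"]}

```bash
mkdir -p pics; ls; python3 - <<'E'
from cell import *
import cv2
for n in("top","side"):
    g=get_image(n); cv2.imwrite(f"pics/{n}0.png",g["image"]); print(n,{k:v for k,v in g.items() if k!="image"})
print(sense())
E
```

```text
pics
top {'fx': 496.34088006168884, 'fy': 496.34088006168884, 'cx': 322.8378577638293, 'cy': 232.28455231971532, 'eye': array([0.36495202, 0.01615119, 1.08661905]), 'orientation': array([ 0.70509163,  0.06342918, -0.05320147, -0.70426709])}
side {'fx': 567.809302078293, 'fy': 567.809302078293, 'cx': 307.8101480581643, 'cy': 232.05579729844695, 'eye': array([ 0.28668548, -1.07558809,  0.74437795]), 'orientation': array([ 0.86520508,  0.48811958, -0.04799162, -0.10419334])}
{'clock': 0.1, 'qpos': array([-1.43409817e+00,  1.59014489e-01,  1.59812400e+00,  2.14555421e-05,
        1.38619157e+00, -2.10094756e-01]), 'qvel': array([-0.00048303, -0.00227473, -0.00153464, -0.00188684,  0.00012507,
       -0.00149261]), 'tau': array([ 3.37090651e-04, -3.96987319e+01, -3.32337642e+01, -2.03460386e-04,
        4.16316208e-03,  1.59348042e-05]), 'position': array([ 0.19534609, -0.5402202 ,  0.2303905 ]), 'ee_rot': array([-8.67731332e-04,  9.85004432e-01,  1.72526850e-01,  4.24094503e-05]), 'ft_force': array([-0.13122531,  0.76516737,  0.41393942]), 'wrist_torque': array([-0.05127675, -0.00904072,  0.0536331 ]), 'grip_force': 0.0, 'opening': 0.08563853354614227}
```

View pics/top0.png

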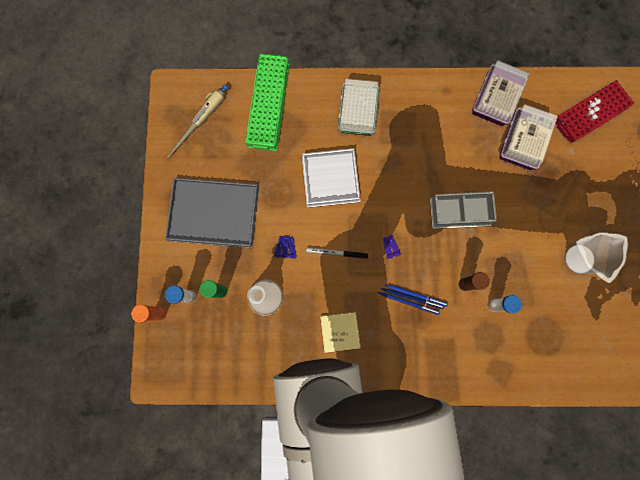

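View pics/side0.png

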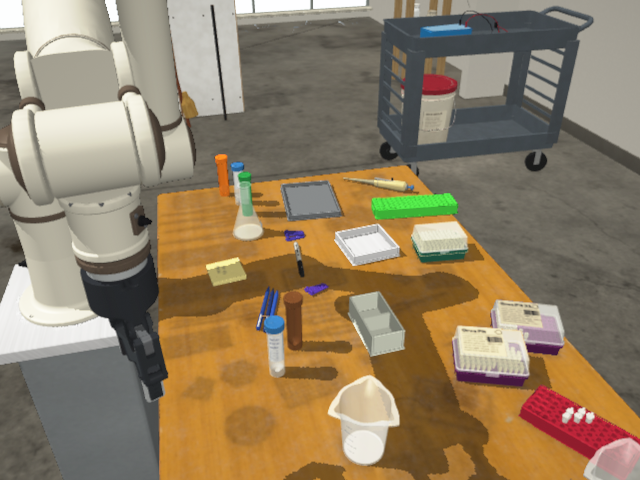

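```bash
cat > h.py <<'E'
import numpy as np, cv2
from scipy.spatial.transform import Rotation as R
def px2w(g,uv,z):
    q=g["orientation"]; M=R.from_quat([q[1],q[2],q[3],q[0]]).as_matrix()
    d=M@np.array([(uv[0]-g["cx"])/g["fx"],-(uv[1]-g["cy"])/g["fy"],-1.])
    return g["eye"]+d*(z-g["eye"][2])/d[2]
def w2px(g,p):
    q=g["orientation"]; M=R.from_quat([q[1],q[2],q[3],q[0]]).as_matrix()
    c=M.T@(np.array(p)-g["eye"]); return g["cx"]-g["fx"]*c[0]/c[2], g["cy"]+g["fy"]*c[1]/c[2]
E
python3 - <<'E'
import cv2
a=cv2.imread("pics/top0.png")
cv2.imwrite("pics/c1.png",cv2.resize(a[140:330,130:330],None,fx=4,fy=3.1579,interpolation=cv2.INTER_CUBIC)[:600])
cv2.imwrite("pics/c2.png",cv2.resize(a[180:330,340:540],None,fx=4,fy=4,interpolation=cv2.INTER_CUBIC))
cv2.imwrite("pics/c1.png",cv2.resize(a[140:340,130:380],None,fx=3,fy=3,interpolation=cv2.INTER_CUBIC))
E
```

```text
(no output)
```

View pics/c1.png

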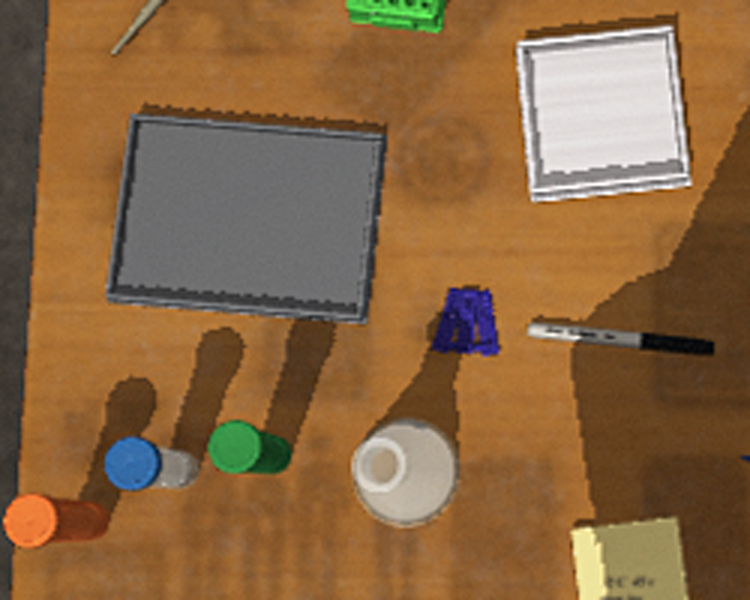

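View pics/c2.png

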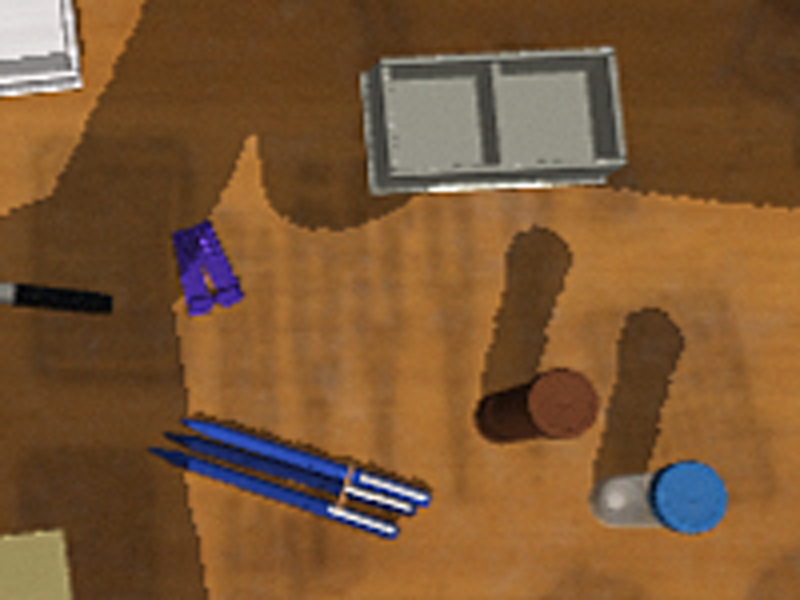

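```bash
cat > m.py <<'E'
from cell import *
from h import *
g=get_image("top")
A=lambda u,v,z:px2w(g,(130+u/3,140+v/3),z)
B=lambda u,v,z:px2w(g,(340+u/4,180+v/4),z)
pr=lambda n,p:print(n,np.round(p[:2],4))
pr("tubeA",A(132,463,.117));pr("tubeB",B(690,497,.117));pr("green",A(235,447,.117));pr("brown",B(563,404,.117))
pr("flask lip",A(381,464,.137));pr("flask base",A(407,473,0.005))
def rect(n,P):
    P=np.array(P)[:,:2]; c=P.mean(0); 
    e=[P[1]-P[0],P[2]-P[1],P[3]-P[2],P[0]-P[3]]
    print(n,np.round(c,4),[ (round(np.hypot(*x),3),round(np.degrees(np.arctan2(x[1],x[0])),1)) for x in e])
rect("pen tray",[A(*x,.016) for x in[(133,115),(385,127),(367,320),(108,298)]])
rect("flask tray",[A(*x,.025) for x in[(518,42),(672,28),(691,186),(533,200)]])
rect("caddy",[B(*x,.045) for x in[(378,60),(614,48),(627,160),(385,177)]])
m1=A(528,330,.007);m2=A(714,348,.007);pr("marker",(m1+m2)/2);print(np.hypot(*(m2-m1)[:2]),np.degrees(np.arctan2(*(m2-m1)[1::-1])))
p1=np.mean([B(150,450,.005),B(183,422,.005)],0);p2=np.mean([B(428,497,.005),B(395,533,.005)],0)
pr("pens",(p1+p2)/2);print(np.hypot(*(p2-p1)[:2]),np.degrees(np.arctan2(*(p2-p1)[1::-1])))
s=get_image("side")
for n,p in dict(ta=A(132,463,.117),tb=B(690,497,.117)).items(): print(n,w2px(s,[p[0],p[1],.117]),w2px(s,[p[0],p[1],0]))
E
python3 m.py
```

```text
tubeA [0.404  0.3202]
tubeB [ 0.3862 -0.3348]
green [0.4144 0.2535]
brown [ 0.4307 -0.2762]
flask lip [0.4028 0.1552]
flask base [0.4017 0.1555]
pen tray [0.5903 0.2754] [(np.float64(0.189), np.float64(-92.9)), (np.float64(0.145), np.float64(176.2)), (np.float64(0.191), np.float64(85.1)), (np.float64(0.138), np.float64(-4.6))]
flask tray [0.6639 0.0137] [(np.float64(0.115), np.float64(-84.7)), (np.float64(0.121), np.float64(-173.9)), (np.float64(0.116), np.float64(95.1)), (np.float64(0.121), np.float64(5.7))]
caddy [ 0.5917 -0.2727] [(np.float64(0.127), np.float64(-87.1)), (np.float64(0.061), np.float64(-176.7)), (np.float64(0.129), np.float64(94.1)), (np.float64(0.064), np.float64(1.4))]
marker [0.4989 0.001 ]
0.13629693936795612 -95.53494237571356
pens [ 0.3998 -0.1608]
0.13714452233541666 -107.81762981040232
ta (np.float64(236.04244483621338), np.float64(164.53729415783465)) (np.float64(239.60111253733163), np.float64(203.2410386884057))
tb (np.float64(272.59704847041303), np.float64(321.2741514684202)) (np.float64(275.89948714699557), np.float64(371.48348130046116))
```

Request:
{"name": "jog_arm", "arguments": {"translation": [[0.06,-0.07,0],[0.13,-0.14,0],[0.2,-0.21,0],[0.26,-0.28,0],[0.33,-0.35,0],[0.39,-0.42,0],[0.46,-0.49,0],[0.52,-0.56,0],[0.59,-0.63,0],[0.65,-0.7,0]], "twist": [-0.1,-0.2,-0.3,-0.4,-0.5,-0.6,-0.7,-0.8,-0.9,-1.0], "jaw": 0, "squeeze": 30}}

```text
clock: 1.03
position: [0.2254, -0.4699, 0.231]
ee_rot: [-0.0, 0.765, 0.644, 0.0]
ft_force: [0.4, -0.5, -0.1]
opening: 0.0853
grip_force: 0.0
```

Request:
{"name": "jog_arm", "arguments": {"translation": [[0.1,0.01,0],[0.2,0.02,0],[0.3,0.03,0],[0.4,0.04,0],[0.5,0.05,0],[0.6,0.06,0],[0.7,0.08,0],[0.8,0.09,0],[0.89,0.1,0],[0.97,0.11,0]], "twist": [-0.02,-0.04,-0.06,-0.08,-0.1,-0.12,-0.14,-0.16,-0.165,-0.165]}}

```text
clock: 1.87
position: [0.2479, -0.3948, 0.2313]
ee_rot: [0.0, 0.708, 0.706, -0.0]
ft_force: [0.2, 0.3, -0.1]
opening: 0.0855
grip_force: 0.0
```

Request:
{"name": "jog_arm", "arguments": {"translation": [[0.1,0.03,0],[0.2,0.06,0],[0.3,0.09,0],[0.4,0.12,0],[0.5,0.15,0],[0.6,0.18,0],[0.7,0.2,0],[0.8,0.23,0],[0.9,0.26,0],[0.98,0.28,0]], "twist": [0,0,0,0,0,0,0,0,0,0]}}

```text
clock: 2.7
position: [0.2706, -0.3164, 0.2313]
ee_rot: [-0.0, 0.708, 0.706, 0.0]
ft_force: [-0.6, 0.1, -0.0]
opening: 0.0854
grip_force: 0.0
```

Request:
{"name": "jog_arm", "arguments": {"translation": [[0.1,0.03,0],[0.2,0.06,0],[0.3,0.09,0],[0.4,0.12,0],[0.5,0.15,0],[0.6,0.18,0],[0.7,0.2,0],[0.8,0.23,0],[0.9,0.26,0],[0.98,0.28,0]], "twist": [0,0,0,0,0,0,0,0,0,0]}}

```text
clock: 3.53
position: [0.2933, -0.2381, 0.2313]
ee_rot: [-0.0, 0.708, 0.706, 0.0]
ft_force: [0.3, -0.6, -0.3]
opening: 0.0855
grip_force: 0.0
```

Request:
{"name": "jog_arm", "arguments": {"translation": [[0.1,0.03,0],[0.2,0.06,0],[0.3,0.09,0],[0.4,0.12,0],[0.5,0.15,0],[0.6,0.18,0],[0.7,0.2,0],[0.8,0.23,0],[0.9,0.26,0],[0.98,0.28,0]], "twist": [0,0,0,0,0,0,0,0,0,0]}}

```text
clock: 4.37
position: [0.316, -0.1598, 0.2313]
ee_rot: [0.0, 0.708, 0.706, 0.0]
ft_force: [0.1, -0.2, -0.7]
opening: 0.0852
grip_force: 0.0
```

Request:
{"name": "jog_arm", "arguments": {"translation": [[0.1,0.03,0],[0.2,0.06,0],[0.3,0.09,0],[0.4,0.12,0],[0.5,0.15,0],[0.6,0.18,0],[0.7,0.2,0],[0.8,0.23,0],[0.9,0.26,0],[0.98,0.28,0]], "twist": [0,0,0,0,0,0,0,0,0,0]}}

```text
clock: 5.2
position: [0.3387, -0.0814, 0.2313]
ee_rot: [0.0, 0.708, 0.706, 0.0]
ft_force: [-0.6, -1.0, 0.4]
opening: 0.0856
grip_force: 0.0
```

Request:
{"name": "jog_arm", "arguments": {"translation": [[0.1,0.03,0],[0.2,0.06,0],[0.3,0.09,0],[0.4,0.12,0],[0.5,0.15,0],[0.6,0.18,0],[0.7,0.2,0],[0.8,0.23,0],[0.9,0.26,0],[0.98,0.28,0]], "twist": [0,0,0,0,0,0,0,0,0,0]}}

```text
clock: 6.03
position: [0.3614, -0.0031, 0.2313]
ee_rot: [-0.0, 0.708, 0.706, 0.0]
ft_force: [0.1, 0.1, 0.8]
opening: 0.0853
grip_force: 0.0
```

Request:
{"name": "jog_arm", "arguments": {"translation": [[0.1,0.03,0],[0.2,0.06,0],[0.3,0.09,0],[0.4,0.12,0],[0.5,0.15,0],[0.6,0.18,0],[0.7,0.2,0],[0.8,0.23,0],[0.9,0.26,0],[0.98,0.28,0]], "twist": [0,0,0,0,0,0,0,0,0,0]}}

```text
clock: 6.87
position: [0.3841, 0.0752, 0.2313]
ee_rot: [-0.0, 0.708, 0.706, 0.0]
ft_force: [-0.4, -0.7, 0.5]
opening: 0.0857
grip_force: 0.0
```

Request:
{"name": "jog_arm", "arguments": {"translation": [[0.1,0.03,0],[0.2,0.06,0],[0.3,0.09,0],[0.4,0.11,0],[0.5,0.14,0],[0.6,0.17,0],[0.7,0.19,0],[0.8,0.21,0],[0.9,0.22,0],[1.0,0.225,0]], "twist": [0,0,0,0,0,0,0,0,0,0]}}

```text
clock: 7.7
position: [0.4023, 0.155, 0.2313]
ee_rot: [-0.0, 0.709, 0.706, -0.0]
ft_force: [0.3, 0.8, 0.2]
opening: 0.0854
grip_force: 0.0
```

Request:
{"name": "jog_arm", "arguments": {"translation": [[0,0,0.1],[0,0,0.2],[0,0,0.3],[0,0,0.4],[0,0,0.5],[0,0,0.6],[0,0,0.7],[0,0,0.8],[0,0,0.9],[0,0,1.0]], "twist": [0,0,0,0,0,0,0,0,0,0]}}

```text
clock: 8.53
position: [0.4022, 0.1542, 0.1505]
ee_rot: [-0.0, 0.709, 0.706, 0.0]
ft_force: [0.0, 0.1, 0.3]
opening: 0.0853
grip_force: 0.0
```

Request:
{"name": "jog_arm", "arguments": {"translation": [[0,0,0.1],[0,0,0.2],[0,0,0.3],[0,0,0.4],[0,0,0.5],[0,0,0.6],[0,0,0.68],[0,0,0.74],[0,0,0.78],[0,0,0.78]], "twist": [0,0,0,0,0,0,0,0,0,0]}}

```text
clock: 9.37
position: [0.4018, 0.1542, 0.0882]
ee_rot: [-0.0, 0.709, 0.706, -0.0]
ft_force: [0.3, 0.0, -0.1]
opening: 0.0851
grip_force: 0.0
```

Request:
{"name": "jog_arm", "arguments": {"translation": [[0,0,0],[0,0,0],[0,0,0],[0,0,0],[0,0,0],[0,0,0],[0,0,0],[0,0,0],[0,0,0],[0,0,0]], "twist": [0,0,0,0,0,0,0,0,0,0], "jaw": 1, "squeeze": 25}}

```text
clock: 10.2
position: [0.4026, 0.1542, 0.0892]
ee_rot: [0.0, 0.709, 0.706, 0.0]
ft_force: [0.5, 0.0, 2.2]
opening: 0.0275
grip_force: 19.1
```

Request:
{"name": "jog_arm", "arguments": {"translation": [[0,0,-0.03],[0,0,-0.1],[0,0,-0.18],[0,0,-0.26],[0,0,-0.34],[0,0,-0.42],[0,0,-0.5],[0,0,-0.58],[0,0,-0.65],[0,0,-0.7]], "twist": [0,0,0,0,0,0,0,0,0,0]}}

```text
clock: 11.03
position: [0.4025, 0.1542, 0.1458]
ee_rot: [0.0, 0.709, 0.706, 0.0]
ft_force: [-0.1, 0.1, -1.2]
opening: 0.0273
grip_force: 19.6
```

Request:
{"name": "jog_arm", "arguments": {"translation": [[-0.02,0.03,0],[-0.05,0.1,0],[-0.1,0.18,0],[-0.14,0.27,0],[-0.19,0.36,0],[-0.24,0.45,0],[-0.29,0.54,0],[-0.34,0.63,0],[-0.39,0.72,0],[-0.44,0.81,0]], "twist": [0,0,0,0,0,0,0,0,0,0]}}

```text
clock: 11.87
position: [0.4677, 0.1183, 0.1449]
ee_rot: [-0.0, 0.709, 0.706, -0.0]
ft_force: [0.5, 0.4, -1.0]
opening: 0.0276
grip_force: 19.6
```

Request:
{"name": "jog_arm", "arguments": {"translation": [[-0.04,0.08,0],[-0.09,0.16,0],[-0.13,0.24,0],[-0.18,0.33,0],[-0.22,0.41,0],[-0.26,0.49,0],[-0.31,0.57,0],[-0.35,0.65,0],[-0.4,0.73,0],[-0.44,0.82,0]], "twist": [0,0,0,0,0,0,0,0,0,0]}}

```text
clock: 12.7
position: [0.5329, 0.0829, 0.1449]
ee_rot: [-0.0, 0.709, 0.706, -0.0]
ft_force: [0.4, -0.3, -1.4]
opening: 0.0273
grip_force: 19.6
```

Request:
{"name": "jog_arm", "arguments": {"translation": [[-0.04,0.08,0],[-0.09,0.16,0],[-0.13,0.24,0],[-0.18,0.33,0],[-0.22,0.41,0],[-0.26,0.49,0],[-0.31,0.57,0],[-0.35,0.65,0],[-0.4,0.73,0],[-0.44,0.82,0]], "twist": [0,0,0,0,0,0,0,0,0,0]}}

```text
clock: 13.53
position: [0.5983, 0.0474, 0.1448]
ee_rot: [-0.0, 0.709, 0.706, -0.0]
ft_force: [-0.4, -0.0, -0.6]
opening: 0.0274
grip_force: 19.6
```

Request:
{"name": "jog_arm", "arguments": {"translation": [[-0.05,0.09,0],[-0.1,0.18,0],[-0.15,0.27,0],[-0.2,0.36,0],[-0.25,0.46,0],[-0.3,0.56,0],[-0.35,0.65,0],[-0.39,0.73,0],[-0.42,0.79,0],[-0.44,0.82,0]], "twist": [0,0,0,0,0,0,0,0,0,0]}}

```text
clock: 14.37
position: [0.6639, 0.012, 0.1449]
ee_rot: [0.0, 0.709, 0.706, 0.0]
ft_force: [-0.0, -0.3, -0.7]
opening: 0.0271
grip_force: 19.6
```

```bash
python3 - <<'E'
from cell import *
import cv2
a=get_image("top")["image"][130:280,240:440]; b=get_image("side")["image"][180:330,300:500]
cv2.imwrite("pics/p1.png",cv2.resize(cv2.hconcat([a,b]),None,fx=2,fy=2,interpolation=cv2.INTER_CUBIC))
E
```

```text
(no output)
```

View pics/p1.png

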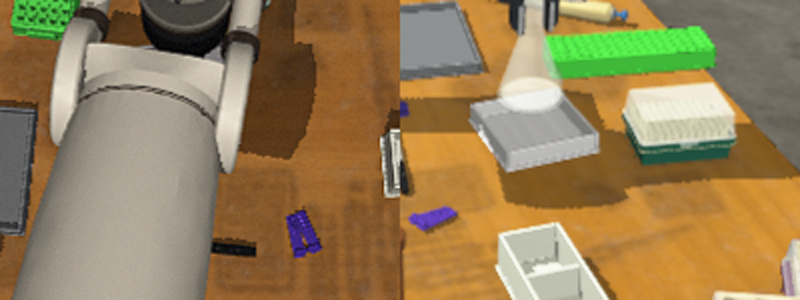

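Request:
{"name": "jog_arm", "arguments": {"translation": [[0,0,0.08],[0,0,0.18],[0,0,0.28],[0,0,0.38],[0,0,0.46],[0,0,0.53],[0,0,0.58],[0,0,0.61],[0,0,0.63],[0,0,0.64]], "twist": [0,0,0,0,0,0,0,0,0,0]}}

```text
clock: 15.3
position: [0.6634, 0.0123, 0.0937]
ee_rot: [0.0, 0.709, 0.706, 0.0]
ft_force: [-0.3, 0.3, -0.6]
opening: 0.0271
grip_force: 19.6
```

Request:
{"name": "jog_arm", "arguments": {"translation": [[0,0,0],[0,0,0],[0,0,0],[0,0,0],[0,0,0],[0,0,0],[0,0,0],[0,0,0],[0,0,0],[0,0,0]], "twist": [0,0,0,0,0,0,0,0,0,0], "jaw": 0}}

```text
clock: 16.13
position: [0.6633, 0.0123, 0.0937]
ee_rot: [0.0, 0.709, 0.706, 0.0]
ft_force: [-0.7, -0.3, 0.1]
opening: 0.0852
grip_force: 0.0
```

Request:
{"name": "jog_arm", "arguments": {"translation": [[0,0,-0.05],[0,0,-0.15],[0,0,-0.25],[0,0,-0.35],[0,0,-0.45],[0,0,-0.55],[0,0,-0.65],[0,0,-0.75],[0,0,-0.88],[0,0,-1.0]], "twist": [0,0,0,0,0,0,0,0,0,0]}}

```text
clock: 16.97
position: [0.6632, 0.0124, 0.1748]
ee_rot: [0.0, 0.709, 0.706, 0.0]
ft_force: [-0.2, 0.8, 0.1]
opening: 0.0853
grip_force: 0.0
```

Request:
{"name": "jog_arm", "arguments": {"translation": [[0.05,-0.03,-0.05],[0.12,-0.1,-0.1],[0.22,-0.19,-0.15],[0.33,-0.28,-0.2],[0.43,-0.37,-0.25],[0.54,-0.46,-0.3],[0.65,-0.55,-0.35],[0.76,-0.64,-0.4],[0.86,-0.73,-0.4],[0.96,-0.81,-0.4]], "twist": [0,0,0,0,0,0,0,0,0,0]}}

```text
clock: 17.8
position: [0.5981, 0.0903, 0.2061]
ee_rot: [0.0, 0.708, 0.706, 0.0]
ft_force: [-0.1, -0.3, -0.4]
opening: 0.0854
grip_force: 0.0
```

Request:
{"name": "jog_arm", "arguments": {"translation": [[0.1,-0.08,0],[0.19,-0.16,0],[0.29,-0.24,0],[0.38,-0.32,0],[0.48,-0.4,0],[0.58,-0.49,0],[0.67,-0.57,0],[0.77,-0.65,0],[0.86,-0.73,0],[0.96,-0.81,0]], "twist": [0,0,0,0,0,0,0,0,0,0]}}

```text
clock: 18.63
position: [0.5337, 0.1672, 0.2057]
ee_rot: [0.0, 0.709, 0.706, 0.0]
ft_force: [0.7, -0.3, 0.6]
opening: 0.0856
grip_force: 0.0
```

Request:
{"name": "jog_arm", "arguments": {"translation": [[0.1,-0.08,0],[0.19,-0.16,0],[0.29,-0.24,0],[0.38,-0.32,0],[0.48,-0.4,0],[0.58,-0.49,0],[0.67,-0.57,0],[0.77,-0.65,0],[0.86,-0.73,0],[0.96,-0.81,0]], "twist": [0,0,0,0,0,0,0,0,0,0]}}

```text
clock: 19.47
position: [0.4691, 0.2442, 0.2057]
ee_rot: [0.0, 0.709, 0.706, 0.0]
ft_force: [0.8, -0.0, -0.7]
opening: 0.0853
grip_force: 0.0
```

Request:
{"name": "jog_arm", "arguments": {"translation": [[0.1,-0.08,0],[0.2,-0.17,0],[0.3,-0.25,0],[0.4,-0.34,0],[0.5,-0.42,0],[0.6,-0.51,0],[0.7,-0.6,0],[0.8,-0.68,0],[0.9,-0.76,0],[0.96,-0.81,0]], "twist": [0,0,0,0,0,0,0,0,0,0]}}

```text
clock: 20.3
position: [0.4044, 0.3217, 0.2057]
ee_rot: [-0.0, 0.708, 0.706, 0.0]
ft_force: [-0.1, 0.7, 0.3]
opening: 0.0858
grip_force: 0.0
```

```bash
python3 - <<'E'
from cell import *
import cv2
print(sense()["position"])
a=get_image("top")["image"][130:330,130:380]; b=get_image("side")["image"][130:330,200:450]
cv2.imwrite("pics/p2.png",cv2.resize(cv2.hconcat([a,b]),None,fx=1.6,fy=1.6,interpolation=cv2.INTER_CUBIC))
E
```

```text
[0.40439819 0.32165711 0.20572133]
```

View pics/p2.png

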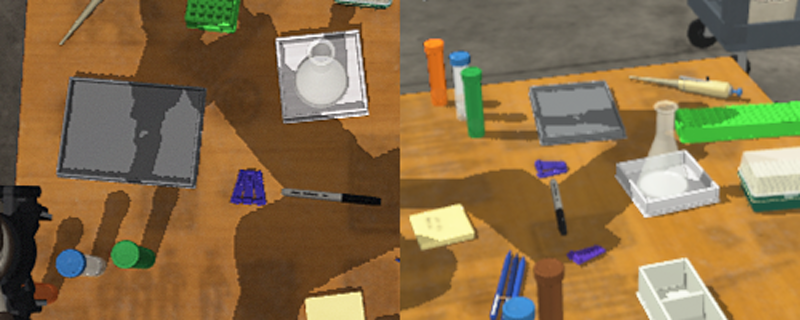

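```bash
python3 - <<'E'
from cell import *
from h import *
g=get_image("top")
for z in (.206,.219,.24,.28): print(z,[np.round(w2px(g,(.4044+dx,.3217-.011,z))) for dx in(-.057,0,.057)])
print(w2px(g,(.404,.32,.117)), px2w(g,(130+132/3,140+463/3),.117))
cv2.imwrite("pics/p3.png",cv2.resize(g["image"][220:340,110:270],None,fx=5,fy=5,interpolation=cv2.INTER_CUBIC))
E
```

```text
0.206 [array([162., 325.]), array([164., 292.]), array([166., 260.])]
0.219 [array([159., 325.]), array([161., 292.]), array([163., 259.])]
0.24 [array([155., 325.]), array([157., 291.]), array([159., 258.])]
0.28 [array([147., 326.]), array([149., 290.]), array([151., 255.])]
(np.float64(174.09216365357983), np.float64(294.3204320491773)) [0.40397472 0.32017908 0.117     ]
```

View pics/p3.png

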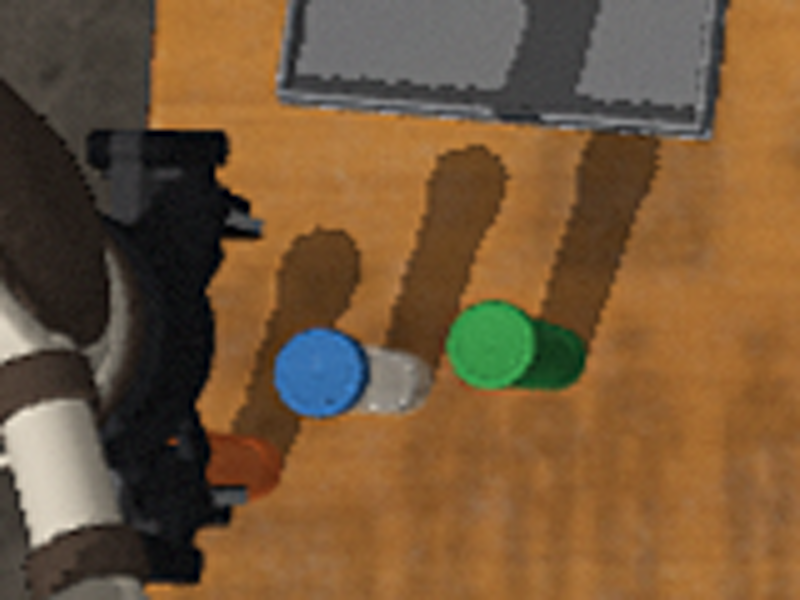

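Request:
{"name": "jog_arm", "arguments": {"translation": [[0,0,0.1],[0,0,0.2],[0,0,0.3],[0,0,0.4],[0,0,0.5],[0,0,0.6],[0,0,0.7],[0,0,0.8],[0,0,0.9],[0,0,1.0]], "twist": [0,0,0,0,0,0,0,0,0,0]}}

```text
clock: 21.28
position: [0.4052, 0.3206, 0.1249]
ee_rot: [-0.0, 0.709, 0.706, -0.0]
ft_force: [-0.4, -0.9, -0.8]
opening: 0.0854
grip_force: 0.0
```

Request:
{"name": "jog_arm", "arguments": {"translation": [[0,0,0.1],[0,0,0.2],[0,0,0.3],[0,0,0.4],[0,0,0.5],[0,0,0.56],[0,0,0.6],[0,0,0.62],[0,0,0.62],[0,0,0.62]], "twist": [0,0,0,0,0,0,0,0,0,0]}}

```text
clock: 22.12
position: [0.4055, 0.3207, 0.0764]
ee_rot: [0.0, 0.709, 0.706, 0.0]
ft_force: [0.7, 1.0, -0.1]
opening: 0.0856
grip_force: 0.0
```

Request:
{"name": "jog_arm", "arguments": {"translation": [[0,0,0],[0,0,0],[0,0,0],[0,0,0],[0,0,0],[0,0,0],[0,0,0],[0,0,0],[0,0,0],[0,0,0]], "twist": [0,0,0,0,0,0,0,0,0,0], "jaw": 1, "squeeze": 22}}

```text
clock: 22.95
position: [0.4055, 0.3207, 0.0764]
ee_rot: [0.0, 0.709, 0.706, 0.0]
ft_force: [-0.1, -0.0, 3.3]
opening: 0.0337
grip_force: 22.5
```

Request:
{"name": "jog_arm", "arguments": {"translation": [[0,0,-0.03],[0,0,-0.1],[0,0,-0.2],[0,0,-0.3],[0,0,-0.4],[0,0,-0.5],[0,0,-0.6],[0,0,-0.7],[0,0,-0.8],[0,0,-0.9]], "twist": [0,0,0,0,0,0,0,0,0,0]}}

```text
clock: 23.78
position: [0.4053, 0.3206, 0.149]
ee_rot: [0.0, 0.709, 0.706, 0.0]
ft_force: [-0.4, -0.3, 0.1]
opening: 0.0335
grip_force: 22.4
```

Request:
{"name": "jog_arm", "arguments": {"translation": [[0,0.05,-0.1],[0,0.1,-0.25],[0,0.15,-0.4],[0,0.2,-0.55],[-0.05,0.25,-0.7],[-0.2,0.28,-0.8],[-0.4,0.3,-0.8],[-0.6,0.31,-0.8],[-0.8,0.32,-0.8],[-1.0,0.33,-0.8]], "twist": [0,0,0,0,0,0,0,0,0,0]}}

```text
clock: 24.62
position: [0.4314, 0.2389, 0.2125]
ee_rot: [0.0, 0.709, 0.706, -0.0]
ft_force: [0.5, 0.1, -0.4]
opening: 0.0333
grip_force: 22.4
```

Request:
{"name": "jog_arm", "arguments": {"translation": [[-0.1,0.03,0],[-0.2,0.06,0],[-0.3,0.1,0],[-0.4,0.13,0],[-0.5,0.16,0],[-0.6,0.2,0],[-0.7,0.23,0],[-0.8,0.26,0],[-0.9,0.3,0],[-1.0,0.33,0]], "twist": [0,0,0,0,0,0,0,0,0,0]}}

```text
clock: 25.45
position: [0.4577, 0.1596, 0.2121]
ee_rot: [0.0, 0.709, 0.706, 0.0]
ft_force: [0.0, -0.3, -0.7]
opening: 0.0334
grip_force: 22.4
```

Request:
{"name": "jog_arm", "arguments": {"translation": [[-0.1,0.03,0],[-0.2,0.06,0],[-0.3,0.1,0],[-0.4,0.13,0],[-0.5,0.16,0],[-0.6,0.2,0],[-0.7,0.23,0],[-0.8,0.26,0],[-0.9,0.3,0],[-1.0,0.33,0]], "twist": [0,0,0,0,0,0,0,0,0,0]}}

```text
clock: 26.28
position: [0.4838, 0.0795, 0.2121]
ee_rot: [0.0, 0.709, 0.706, 0.0]
ft_force: [0.3, 0.4, 0.9]
opening: 0.0335
grip_force: 22.4
```

Request:
{"name": "jog_arm", "arguments": {"translation": [[-0.1,0.03,0],[-0.2,0.06,0],[-0.3,0.1,0],[-0.4,0.13,0],[-0.5,0.16,0],[-0.6,0.2,0],[-0.7,0.23,0],[-0.8,0.26,0],[-0.9,0.3,0],[-1.0,0.33,0]], "twist": [0,0,0,0,0,0,0,0,0,0]}}

```text
clock: 27.12
position: [0.5099, -0.0007, 0.2121]
ee_rot: [0.0, 0.709, 0.706, 0.0]
ft_force: [-0.8, 0.0, 0.3]
opening: 0.0333
grip_force: 22.4
```

Request:
{"name": "jog_arm", "arguments": {"translation": [[-0.1,0.03,0],[-0.2,0.06,0],[-0.3,0.1,0],[-0.4,0.13,0],[-0.5,0.16,0],[-0.6,0.2,0],[-0.7,0.23,0],[-0.8,0.26,0],[-0.9,0.3,0],[-1.0,0.33,0]], "twist": [0,0,0,0,0,0,0,0,0,0]}}

```text
clock: 27.95
position: [0.536, -0.0807, 0.2121]
ee_rot: [0.0, 0.709, 0.706, 0.0]
ft_force: [0.6, 0.1, 0.6]
opening: 0.0332
grip_force: 22.4
```

Request:
{"name": "jog_arm", "arguments": {"translation": [[-0.1,0.03,0],[-0.2,0.06,0],[-0.3,0.1,0],[-0.4,0.13,0],[-0.5,0.16,0],[-0.6,0.2,0],[-0.7,0.23,0],[-0.8,0.26,0],[-0.9,0.3,0],[-1.0,0.33,0]], "twist": [0,0,0,0,0,0,0,0,0,0]}}

```text
clock: 28.78
position: [0.5621, -0.1609, 0.2121]
ee_rot: [0.0, 0.709, 0.706, 0.0]
ft_force: [0.5, -0.4, -0.6]
opening: 0.0332
grip_force: 22.4
```

Request:
{"name": "jog_arm", "arguments": {"translation": [[-0.11,0.04,0],[-0.22,0.08,0],[-0.33,0.12,0],[-0.44,0.16,0],[-0.55,0.2,0],[-0.66,0.24,0],[-0.77,0.28,0],[-0.88,0.32,0],[-0.95,0.35,0],[-1.0,0.36,0]], "twist": [0,0,0,0,0,0,0,0,0,0]}}

```text
clock: 29.62
position: [0.5906, -0.241, 0.2121]
ee_rot: [0.0, 0.709, 0.706, 0.0]
ft_force: [-0.7, -0.8, 0.2]
opening: 0.0335
grip_force: 22.4
```

```bash
python3 - <<'E'
from cell import *
from h import *
print(sense()["position"])
g=get_image("side");im=g["image"].copy()
# predicted caddy top outline and tube base axis
c=np.array([.5917,-.2727]);t=np.radians(3.3);X=np.array([np.cos(t),np.sin(t)]);Y=np.array([-np.sin(t),np.cos(t)])
P=[w2px(g,(*(c+a*.0325*X+b*.063*Y),.045)) for a,b in((1,1),(1,-1),(-1,-1),(-1,1))]
cv2.polylines(im,[np.int32(np.round(P))],True,(0,0,255),1)
p=sense()["position"]
cv2.circle(im,tuple(int(round(v)) for v in w2px(g,(p[0],p[1],p[2]-.076))),2,(0,255,0),-1)
b=c+.0305*Y; cv2.circle(im,tuple(int(round(v)) for v in w2px(g,(b[0],b[1],.004))),2,(255,0,255),-1)
cv2.imwrite("pics/p4.png",cv2.resize(im[180:380,290:490],None,fx=3,fy=3,interpolation=cv2.INTER_CUBIC))
E
```

```text
[ 0.59056375 -0.24103024  0.21205108]
```

View pics/p4.png

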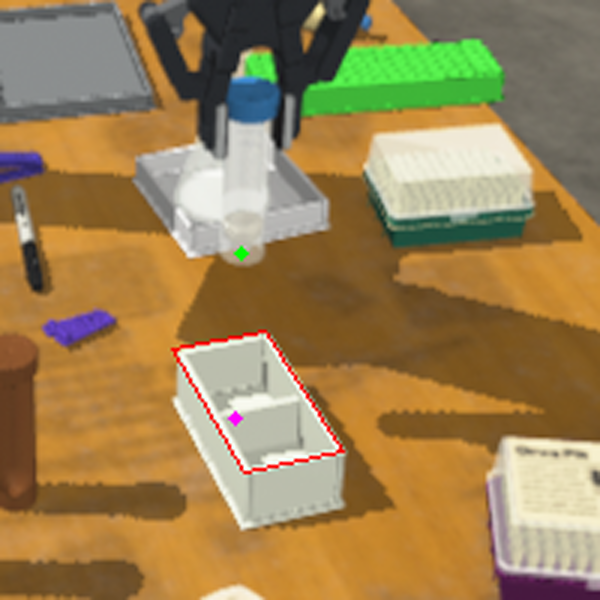

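Request:
{"name": "jog_arm", "arguments": {"translation": [[0,0,0.1],[0,0,0.2],[0,0,0.3],[0,0,0.4],[0,0,0.5],[0,0,0.6],[0,0,0.7],[0,0,0.8],[0,0,0.9],[0,0,1.0]], "twist": [0,0,0,0,0,0,0,0,0,0]}}

```text
clock: 30.5
position: [0.5902, -0.2402, 0.1313]
ee_rot: [0.0, 0.709, 0.706, -0.0]
ft_force: [1.1, 0.1, 0.6]
opening: 0.0331
grip_force: 22.4
```

Request:
{"name": "jog_arm", "arguments": {"translation": [[0,0,0.1],[0,0,0.2],[0,0,0.3],[0,0,0.4],[0,0,0.48],[0,0,0.54],[0,0,0.58],[0,0,0.61],[0,0,0.63],[0,0,0.64]], "twist": [0,0,0,0,0,0,0,0,0,0]}}

```text
clock: 31.33
position: [0.5903, -0.2402, 0.0809]
ee_rot: [0.0, 0.709, 0.706, 0.0]
ft_force: [-0.6, -0.2, -0.1]
opening: 0.0336
grip_force: 22.4
```

Request:
{"name": "jog_arm", "arguments": {"translation": [[0,0,0],[0,0,0],[0,0,0],[0,0,0],[0,0,0],[0,0,0],[0,0,0],[0,0,0],[0,0,0],[0,0,0]], "twist": [0,0,0,0,0,0,0,0,0,0], "jaw": 0}}

```text
clock: 32.17
position: [0.5902, -0.2401, 0.0809]
ee_rot: [-0.0, 0.709, 0.706, -0.0]
ft_force: [0.6, 0.3, -1.1]
opening: 0.0857
grip_force: 0.0
```

Request:
{"name": "jog_arm", "arguments": {"translation": [[0,0,-0.05],[0,0,-0.15],[0,0,-0.25],[0,0,-0.35],[0,0,-0.45],[0,0,-0.55],[0,0,-0.65],[0,0,-0.75],[0,0,-0.88],[0,0,-1.0]], "twist": [0,0,0,0,0,0,0,0,0,0]}}

```text
clock: 33.0
position: [0.5902, -0.2401, 0.1619]
ee_rot: [0.0, 0.709, 0.706, 0.0]
ft_force: [-0.2, 0.0, -0.4]
opening: 0.0856
grip_force: 0.0
```

Request:
{"name": "jog_arm", "arguments": {"translation": [[-0.02,-0.05,-0.1],[-0.05,-0.12,-0.2],[-0.1,-0.2,-0.3],[-0.14,-0.3,-0.4],[-0.18,-0.4,-0.5],[-0.22,-0.49,-0.5],[-0.26,-0.58,-0.5],[-0.3,-0.67,-0.5],[-0.35,-0.76,-0.5],[-0.39,-0.85,-0.5]], "twist": [0,0,0,0,0,0,0,0,0,0]}}

```text
clock: 33.83
position: [0.521, -0.2713, 0.2002]
ee_rot: [-0.001, 0.709, 0.706, -0.0]
ft_force: [0.2, 0.2, -0.7]
opening: 0.0853
grip_force: 0.0
```

Request:
{"name": "jog_arm", "arguments": {"translation": [[-0.04,-0.08,0],[-0.08,-0.17,0],[-0.12,-0.25,0],[-0.16,-0.34,0],[-0.2,-0.42,0],[-0.24,-0.51,0],[-0.28,-0.6,0],[-0.32,-0.68,0],[-0.36,-0.76,0],[-0.39,-0.85,0]], "twist": [0,0,0,0,0,0,0,0,0,0]}}

```text
clock: 34.67
position: [0.4534, -0.3024, 0.2009]
ee_rot: [0.0, 0.709, 0.706, -0.0]
ft_force: [-0.3, -0.2, 0.8]
opening: 0.0852
grip_force: 0.0
```

Request:
{"name": "jog_arm", "arguments": {"translation": [[-0.04,-0.08,0],[-0.08,-0.17,0],[-0.12,-0.26,0],[-0.17,-0.36,0],[-0.22,-0.46,0],[-0.27,-0.56,0],[-0.31,-0.66,0],[-0.35,-0.75,0],[-0.38,-0.82,0],[-0.39,-0.85,0]], "twist": [0,0,0,0,0,0,0,0,0,0]}}

```text
clock: 35.5
position: [0.385, -0.3334, 0.2009]
ee_rot: [0.0, 0.709, 0.705, -0.0]
ft_force: [-0.2, 0.4, -0.5]
opening: 0.0854
grip_force: 0.0
```

```bash
python3 - <<'E'
from cell import *
from h import *
p=sense()["position"];print(p)
g=get_image("side");im=g["image"].copy()
cv2.circle(im,tuple(int(round(v)) for v in w2px(g,(p[0],p[1],.117))),2,(0,255,0),-1)
cv2.imwrite("pics/p5.png",cv2.resize(im[210:410,220:420],None,fx=3,fy=3,interpolation=cv2.INTER_CUBIC))
E
```

```text
[ 0.38501334 -0.33337065  0.20092088]
```

View pics/p5.png

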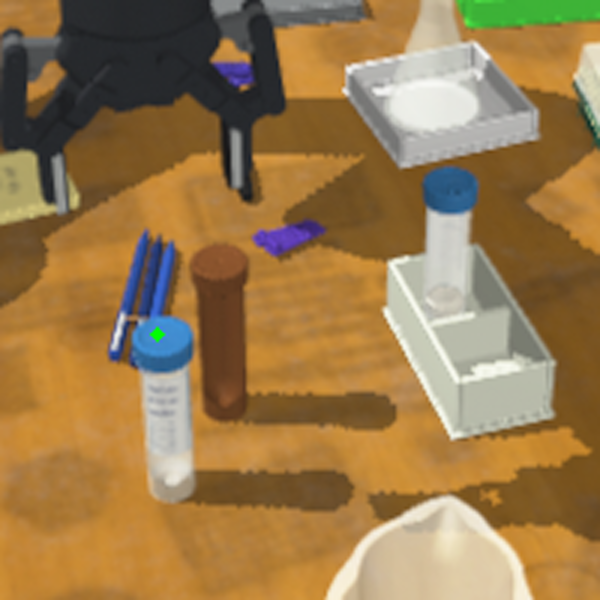

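Request:
{"name": "jog_arm", "arguments": {"translation": [[0,0,0.1],[0,0,0.2],[0,0,0.3],[0,0,0.4],[0,0,0.5],[0,0,0.6],[0,0,0.7],[0,0,0.8],[0,0,0.9],[0,0,1.0]], "twist": [0,0,0,0,0,0,0,0,0,0]}}

```text
clock: 36.38
position: [0.3858, -0.3329, 0.1201]
ee_rot: [-0.0, 0.709, 0.706, 0.0]
ft_force: [-0.1, 1.0, -0.0]
opening: 0.0855
grip_force: 0.0
```

Request:
{"name": "jog_arm", "arguments": {"translation": [[0,0,0.1],[0,0,0.2],[0,0,0.3],[0,0,0.4],[0,0,0.48],[0,0,0.53],[0,0,0.56],[0,0,0.56],[0,0,0.56],[0,0,0.56]], "twist": [0,0,0,0,0,0,0,0,0,0]}}

```text
clock: 37.22
position: [0.3861, -0.3333, 0.0766]
ee_rot: [0.0, 0.709, 0.706, -0.0]
ft_force: [-1.0, 0.7, 0.2]
opening: 0.0854
grip_force: 0.0
```

Request:
{"name": "jog_arm", "arguments": {"translation": [[0,0,0],[0,0,0],[0,0,0],[0,0,0],[0,0,0],[0,0,0],[0,0,0],[0,0,0],[0,0,0],[0,0,0]], "twist": [0,0,0,0,0,0,0,0,0,0], "jaw": 1}}

```text
clock: 38.05
position: [0.3859, -0.333, 0.0762]
ee_rot: [0.0, 0.709, 0.706, -0.0]
ft_force: [-0.8, 0.6, 1.8]
opening: 0.0336
grip_force: 24.9
```

Request:
{"name": "jog_arm", "arguments": {"translation": [[0,0,-0.03],[0,0,-0.1],[0,0,-0.2],[0,0,-0.3],[0,0,-0.4],[0,0,-0.5],[0,0,-0.6],[0,0,-0.7],[0,0,-0.8],[0,0,-0.9]], "twist": [0,0,0,0,0,0,0,0,0,0]}}

```text
clock: 38.88
position: [0.3859, -0.3329, 0.149]
ee_rot: [0.0, 0.709, 0.706, 0.0]
ft_force: [0.0, -0.2, -0.2]
opening: 0.0334
grip_force: 24.9
```

Request:
{"name": "jog_arm", "arguments": {"translation": [[0,0.05,0],[0,0.14,0],[0,0.23,0],[0,0.32,0],[0,0.41,0],[0,0.5,0],[0,0.59,0],[0,0.68,0],[0,0.77,0],[0,0.865,0]], "twist": [0,0,0,0,0,0,0,0,0,0]}}

```text
clock: 39.72
position: [0.4558, -0.3332, 0.148]
ee_rot: [-0.0, 0.709, 0.706, -0.0]
ft_force: [0.8, -0.4, 0.9]
opening: 0.0332
grip_force: 24.9
```

Request:
{"name": "jog_arm", "arguments": {"translation": [[0.01,0.08,0],[0.03,0.17,0],[0.05,0.26,0],[0.06,0.34,0],[0.08,0.43,0],[0.1,0.52,0],[0.12,0.61,0],[0.14,0.7,0],[0.16,0.78,0],[0.18,0.865,0]], "twist": [0,0,0,0,0,0,0,0,0,0]}}

```text
clock: 40.55
position: [0.5249, -0.3189, 0.1481]
ee_rot: [-0.0, 0.709, 0.706, -0.0]
ft_force: [-1.3, 0.0, -0.0]
opening: 0.0338
grip_force: 24.9
```

Request:
{"name": "jog_arm", "arguments": {"translation": [[0.02,0.09,0],[0.04,0.18,0],[0.06,0.28,0],[0.09,0.38,0],[0.12,0.48,0],[0.15,0.58,0],[0.17,0.68,0],[0.18,0.77,0],[0.19,0.84,0],[0.2,0.865,0]], "twist": [0,0,0,0,0,0,0,0,0,0]}}

```text
clock: 41.38
position: [0.5944, -0.3033, 0.1481]
ee_rot: [0.0, 0.708, 0.706, 0.0]
ft_force: [0.3, 0.6, -0.3]
opening: 0.0338
grip_force: 24.9
```

Request:
{"name": "jog_arm", "arguments": {"translation": [[0,0,0.08],[0,0,0.2],[0,0,0.32],[0,0,0.44],[0,0,0.56],[0,0,0.66],[0,0,0.74],[0,0,0.8],[0,0,0.83],[0,0,0.84]], "twist": [0,0,0,0,0,0,0,0,0,0]}}

```text
clock: 42.22
position: [0.5934, -0.3033, 0.0805]
ee_rot: [-0.0, 0.709, 0.706, -0.0]
ft_force: [0.7, 0.3, 0.1]
opening: 0.0336
grip_force: 24.9
```

Request:
{"name": "jog_arm", "arguments": {"translation": [[0,0,0],[0,0,0],[0,0,0],[0,0,0],[0,0,0],[0,0,0],[0,0,0],[0,0,0],[0,0,0],[0,0,0]], "twist": [0,0,0,0,0,0,0,0,0,0], "jaw": 0}}

```text
clock: 43.05
position: [0.5936, -0.3034, 0.0809]
ee_rot: [-0.0, 0.709, 0.706, 0.0]
ft_force: [-0.0, 0.3, -0.1]
opening: 0.0853
grip_force: 0.0
```

Request:
{"name": "jog_arm", "arguments": {"translation": [[0,0,-0.05],[0,0,-0.15],[0,0,-0.25],[0,0,-0.35],[0,0,-0.45],[0,0,-0.55],[0,0,-0.65],[0,0,-0.75],[0,0,-0.88],[0,0,-1.0]], "twist": [0,0,0,0,0,0,0,0,0,0]}}

```text
clock: 43.88
position: [0.5935, -0.3034, 0.1619]
ee_rot: [-0.0, 0.709, 0.706, 0.0]
ft_force: [0.8, 0.6, 0.4]
opening: 0.0854
grip_force: 0.0
```

Request:
{"name": "jog_arm", "arguments": {"translation": [[0.03,-0.02,0],[0.12,-0.05,0],[0.22,-0.08,0],[0.32,-0.11,0],[0.42,-0.14,0],[0.52,-0.17,0],[0.62,-0.2,0],[0.73,-0.23,0],[0.84,-0.26,0],[0.95,-0.3,0]], "twist": [0,0,0,0,0,0,0,0,0,0]}}

```text
clock: 44.72
position: [0.5697, -0.2263, 0.1609]
ee_rot: [0.0, 0.708, 0.706, 0.0]
ft_force: [0.4, -0.2, 0.2]
opening: 0.0853
grip_force: 0.0
```

Request:
{"name": "jog_arm", "arguments": {"translation": [[0.1,-0.03,0],[0.19,-0.06,0],[0.28,-0.09,0],[0.38,-0.12,0],[0.48,-0.15,0],[0.57,-0.18,0],[0.66,-0.21,0],[0.76,-0.24,0],[0.86,-0.27,0],[0.95,-0.3,0]], "twist": [0,0,0,0,0,0,0,0,0,0]}}

```text
clock: 45.55
position: [0.5459, -0.1503, 0.1609]
ee_rot: [-0.0, 0.709, 0.706, 0.0]
ft_force: [0.7, 0.6, 0.3]
opening: 0.0855
grip_force: 0.0
```

Request:
{"name": "jog_arm", "arguments": {"translation": [[0.1,-0.03,0],[0.19,-0.06,0],[0.28,-0.09,0],[0.38,-0.12,0],[0.48,-0.15,0],[0.57,-0.18,0],[0.66,-0.21,0],[0.76,-0.24,0],[0.86,-0.27,0],[0.95,-0.3,0]], "twist": [0,0,0,0,0,0,0,0,0,0]}}

```text
clock: 46.38
position: [0.5222, -0.0742, 0.1609]
ee_rot: [-0.0, 0.708, 0.706, 0.0]
ft_force: [-0.1, -0.1, 0.3]
opening: 0.0855
grip_force: 0.0
```

Request:
{"name": "jog_arm", "arguments": {"translation": [[0.1,-0.03,0],[0.2,-0.06,0],[0.3,-0.09,0],[0.4,-0.12,0],[0.5,-0.15,0],[0.6,-0.18,0],[0.7,-0.21,0],[0.8,-0.25,0],[0.9,-0.28,0],[0.95,-0.3,0]], "twist": [0,0.02,0.04,0.06,0.08,0.087,0.087,0.087,0.087,0.087]}}

```text
clock: 47.22
position: [0.4984, 0.0022, 0.1609]
ee_rot: [-0.0, 0.74, 0.673, 0.0]
ft_force: [-0.4, -0.4, -0.1]
opening: 0.0855
grip_force: 0.0
```

```bash
python3 - <<'E'
from cell import *
from h import *
s=sense();p=s["position"];q=s["ee_rot"];print(p,np.degrees(2*np.arctan2(q[2],q[1])))
g=get_image("side");im=g["image"].copy()
y=np.radians(84.5)
for k in(-.0685,0,.0685):
  cv2.circle(im,tuple(int(round(v)) for v in w2px(g,(p[0]+k*np.cos(y),p[1]+k*np.sin(y),.012))),1,(0,255,0),-1)
cv2.imwrite("pics/p6.png",cv2.resize(im[200:350,240:440],None,fx=4,fy=4,interpolation=cv2.INTER_CUBIC))
E
```

```text
[0.49838152 0.00215702 0.16087661] 84.60186835551326
```

View pics/p6.png

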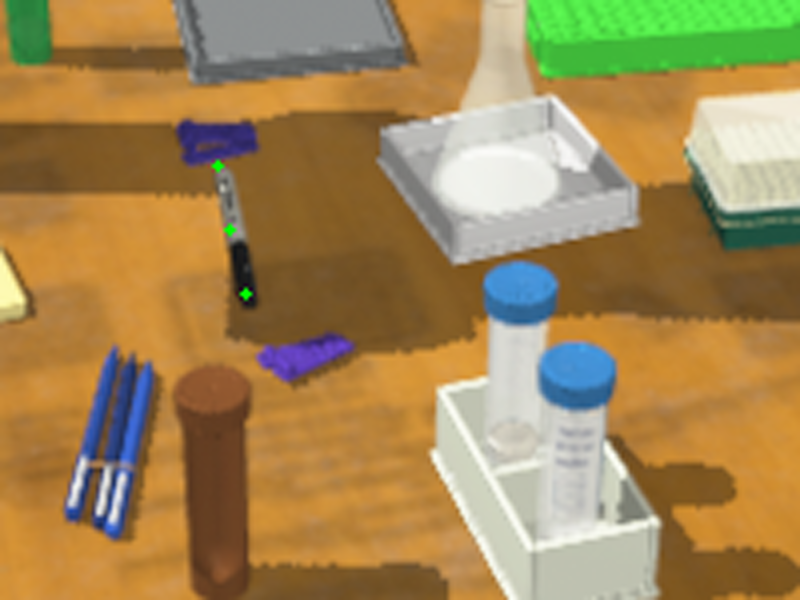

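Request:
{"name": "jog_arm", "arguments": {"translation": [[-0.01,0,0.1],[-0.02,0,0.2],[-0.03,0,0.3],[-0.03,0,0.4],[-0.03,0,0.5],[-0.03,0,0.6],[-0.03,0,0.7],[-0.03,0,0.8],[-0.03,0,0.9],[-0.03,0.01,1.0]], "twist": [0,0,0,0,0,0,0,0,0,0]}}

```text
clock: 48.1
position: [0.4993, -0.0014, 0.08]
ee_rot: [-0.0, 0.74, 0.673, -0.0]
ft_force: [0.3, -0.3, 0.3]
opening: 0.0854
grip_force: 0.0
```

Request:
{"name": "jog_arm", "arguments": {"translation": [[0,0,0.12],[0,0,0.25],[0,0,0.38],[0,0,0.5],[0,0,0.62],[0,0,0.72],[0,0,0.81],[0,0,0.88],[0,0,0.93],[0,0,0.96]], "twist": [0,0,0,0,0,0,0,0,0,0]}}

```text
clock: 48.93
position: [0.4992, -0.0014, 0.0036]
ee_rot: [-0.0, 0.74, 0.673, -0.0]
ft_force: [-0.8, 0.1, 0.3]
opening: 0.085
grip_force: 0.0
```

Request:
{"name": "jog_arm", "arguments": {"translation": [[0,0,0],[0,0,0],[0,0,0],[0,0,0],[0,0,0],[0,0,0],[0,0,0],[0,0,0],[0,0,0],[0,0,0]], "twist": [0,0,0,0,0,0,0,0,0,0], "jaw": 1, "squeeze": 30}}

```text
clock: 49.77
position: [0.4997, -0.0015, 0.0045]
ee_rot: [0.0, 0.74, 0.673, 0.0]
ft_force: [-1.2, -0.0, 3.0]
opening: 0.0104
grip_force: 32.6
```

Request:
{"name": "jog_arm", "arguments": {"translation": [[0,0,-0.03],[0,0,-0.1],[0,0,-0.2],[0,0,-0.3],[0,0,-0.4],[0,0,-0.5],[0,0,-0.6],[0.05,0,-0.7],[0.12,0,-0.75],[0.2,0,-0.8]], "twist": [0,0,0,0,0,0,0,0,0,0]}}

```text
clock: 50.6
position: [0.5012, 0.0149, 0.0689]
ee_rot: [0.0, 0.74, 0.673, 0.0]
ft_force: [0.3, 0.5, -0.3]
opening: 0.0102
grip_force: 32.1
```

Request:
{"name": "jog_arm", "arguments": {"translation": [[0.1,0.01,0],[0.2,0.02,0],[0.3,0.04,0],[0.4,0.06,0],[0.5,0.08,0],[0.6,0.1,0],[0.7,0.12,0],[0.8,0.15,0],[0.9,0.18,0],[1.0,0.2,0]], "twist": [0,0,0,0,0,0,0,0,0,0]}}

```text
clock: 51.43
position: [0.5248, 0.0934, 0.0681]
ee_rot: [0.0, 0.74, 0.673, 0.0]
ft_force: [0.2, 0.4, -0.1]
opening: 0.0104
grip_force: 32.1
```

Request:
{"name": "jog_arm", "arguments": {"translation": [[0.1,0.04,0],[0.2,0.08,0],[0.3,0.12,0],[0.4,0.16,0],[0.5,0.2,0],[0.6,0.24,0],[0.7,0.28,0],[0.8,0.32,0],[0.9,0.36,0],[1.0,0.4,0]], "twist": [0,0,0,0,0,0,0,0,0,0]}}

```text
clock: 52.27
position: [0.5642, 0.17, 0.0681]
ee_rot: [-0.0, 0.74, 0.673, -0.0]
ft_force: [1.0, 0.5, -0.6]
opening: 0.0103
grip_force: 32.1
```

Request:
{"name": "jog_arm", "arguments": {"translation": [[0.1,0.05,0],[0.2,0.1,0],[0.3,0.15,0],[0.4,0.2,0],[0.5,0.25,0],[0.6,0.3,0],[0.7,0.35,0],[0.8,0.4,0],[0.9,0.45,0],[1.0,0.5,0]], "twist": [0,0,0,0,0,0,0,0,0,0]}}

```text
clock: 53.1
position: [0.6117, 0.2458, 0.0681]
ee_rot: [-0.0, 0.74, 0.673, -0.0]
ft_force: [0.4, -0.4, -0.6]
opening: 0.0107
grip_force: 32.1
```

Request:
{"name": "jog_arm", "arguments": {"translation": [[0.06,0.02,0],[0.12,0.04,0],[0.18,0.06,0],[0.24,0.08,0],[0.29,0.1,0],[0.33,0.12,0],[0.36,0.14,0],[0.36,0.15,0],[0.36,0.15,0],[0.36,0.15,0]], "twist": [-0.01,-0.02,-0.02,-0.02,-0.02,-0.02,-0.02,-0.02,-0.02,-0.02]}}

```text
clock: 53.93
position: [0.626, 0.2724, 0.0681]
ee_rot: [-0.0, 0.733, 0.68, -0.0]
ft_force: [-0.0, 0.2, -0.3]
opening: 0.0104
grip_force: 32.1
```

```bash
python3 - <<'E'
from cell import *
from h import *
s=sense();p=s["position"];q=s["ee_rot"];print(p,np.degrees(2*np.arctan2(q[2],q[1])),s["opening"])
g=get_image("side");im=g["image"].copy()
c=np.array([.5903,.2754]);t=np.radians(-4.1);X=np.array([np.cos(t),np.sin(t)]);Y=np.array([-np.sin(t),np.cos(t)])
P=[w2px(g,(*(c+a*.07*X+b*.095*Y),.016)) for a,b in((1,1),(1,-1),(-1,-1),(-1,1))]
im=cv2.resize(im[140:290,240:440],None,fx=4,fy=4,interpolation=cv2.INTER_CUBIC)
cv2.polylines(im,[np.int32(np.round((np.array(P)-[240,140])*4))],True,(0,0,255),1)
cv2.imwrite("pics/p7.png",im)
E
```

```text
[0.62596454 0.27236288 0.06807596] 85.73873783070276 0.010399562734630611
```

View pics/p7.png

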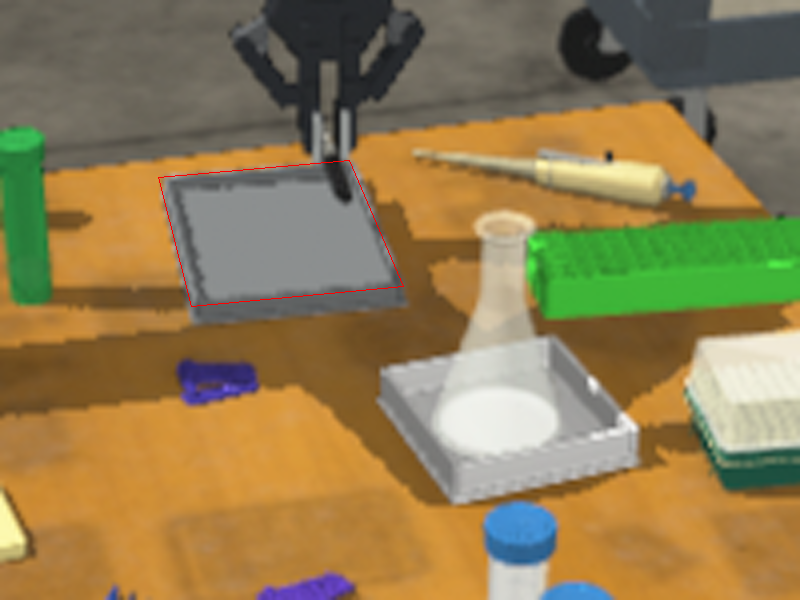

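Request:
{"name": "jog_arm", "arguments": {"translation": [[0,0,0.1],[0,0,0.2],[0,0,0.3],[0,0,0.4],[0,0,0.5],[0,0,0.59],[0,0,0.65],[0,0,0.7],[0,0,0.73],[0,0,0.74]], "twist": [0,0,0,0,0,0,0,0,0,0]}}

```text
clock: 54.82
position: [0.6258, 0.2726, 0.0085]
ee_rot: [-0.0, 0.733, 0.68, -0.0]
ft_force: [-0.3, -0.3, 0.1]
opening: 0.0106
grip_force: 32.2
```

Request:
{"name": "jog_arm", "arguments": {"translation": [[0,0,0],[0,0,0],[0,0,0],[0,0,0],[0,0,0],[0,0,0],[0,0,0],[0,0,0],[0,0,0],[0,0,0]], "twist": [0,0,0,0,0,0,0,0,0,0], "jaw": 0.72}}

```text
clock: 55.65
position: [0.6259, 0.2726, 0.0089]
ee_rot: [-0.0, 0.733, 0.68, -0.0]
ft_force: [0.3, -0.2, -0.3]
opening: 0.0238
grip_force: 0.0
```

Request:
{"name": "jog_arm", "arguments": {"translation": [[0,0,-0.05],[0,0,-0.15],[0,0,-0.25],[0,0,-0.35],[0,0,-0.45],[0,0,-0.55],[0,0,-0.65],[0,0,-0.75],[0,0,-0.88],[0,0,-1.0]], "twist": [0,0,0,0,0,0,0,0,0,0]}}

```text
clock: 56.48
position: [0.6259, 0.2726, 0.0899]
ee_rot: [-0.0, 0.733, 0.68, 0.0]
ft_force: [0.4, -0.2, -0.1]
opening: 0.0239
grip_force: 0.0
```

Request:
{"name": "jog_arm", "arguments": {"translation": [[-0.03,-0.02,0],[-0.1,-0.05,0],[-0.2,-0.09,0],[-0.3,-0.13,0],[-0.4,-0.17,0],[-0.5,-0.21,0],[-0.6,-0.26,0],[-0.7,-0.31,0],[-0.8,-0.35,0],[-0.91,-0.4,0]], "twist": [0,0,0,0,0,0,0,0,0,0], "jaw": 0}}

```text
clock: 57.32
position: [0.5883, 0.2016, 0.089]
ee_rot: [0.0, 0.733, 0.68, 0.0]
ft_force: [0.3, -0.2, -0.0]
opening: 0.0857
grip_force: 0.0
```

Request:
{"name": "jog_arm", "arguments": {"translation": [[-0.09,-0.04,0],[-0.18,-0.08,0],[-0.27,-0.12,0],[-0.36,-0.16,0],[-0.45,-0.2,0],[-0.55,-0.24,0],[-0.64,-0.28,0],[-0.73,-0.32,0],[-0.82,-0.36,0],[-0.91,-0.4,0]], "twist": [0,0,0,0,0,0,0,0,0,0]}}

```text
clock: 58.15
position: [0.551, 0.1314, 0.0889]
ee_rot: [0.0, 0.733, 0.68, 0.0]
ft_force: [0.0, -0.2, -0.1]
opening: 0.0857
grip_force: 0.0
```

Request:
{"name": "jog_arm", "arguments": {"translation": [[-0.09,-0.04,0],[-0.18,-0.08,0],[-0.27,-0.12,0],[-0.36,-0.16,0],[-0.45,-0.2,0],[-0.55,-0.24,0],[-0.64,-0.28,0],[-0.73,-0.32,0],[-0.82,-0.36,0],[-0.91,-0.4,0]], "twist": [0,0,0,0,0,0,0,0,0,0]}}

```text
clock: 58.98
position: [0.5136, 0.0612, 0.0889]
ee_rot: [-0.0, 0.733, 0.68, -0.0]
ft_force: [0.3, -0.6, 0.2]
opening: 0.0853
grip_force: 0.0
```

Request:
{"name": "jog_arm", "arguments": {"translation": [[-0.09,-0.04,0],[-0.18,-0.08,0],[-0.27,-0.12,0],[-0.36,-0.16,0],[-0.45,-0.2,0],[-0.55,-0.24,0],[-0.64,-0.28,0],[-0.73,-0.32,0],[-0.82,-0.36,0],[-0.91,-0.4,0]], "twist": [0,0,0,0,0,0,0,0,0,0]}}

```text
clock: 59.82
position: [0.4764, -0.009, 0.0889]
ee_rot: [0.0, 0.733, 0.68, 0.0]
ft_force: [-0.4, 0.4, 0.9]
opening: 0.0855
grip_force: 0.0
```

Request:
{"name": "jog_arm", "arguments": {"translation": [[-0.09,-0.04,0],[-0.18,-0.08,0],[-0.27,-0.12,0],[-0.36,-0.16,0],[-0.45,-0.2,0],[-0.55,-0.24,0],[-0.64,-0.28,0],[-0.73,-0.32,0],[-0.82,-0.36,0],[-0.91,-0.39,0]], "twist": [0,0,0,0,0,0,0,0,0,0]}}

```text
clock: 60.65
position: [0.4398, -0.0793, 0.0889]
ee_rot: [-0.0, 0.733, 0.68, -0.0]
ft_force: [0.4, 0.8, 0.3]
opening: 0.0853
grip_force: 0.0
```

Request:
{"name": "jog_arm", "arguments": {"translation": [[-0.1,-0.04,0],[-0.2,-0.08,0],[-0.3,-0.13,0],[-0.4,-0.17,0],[-0.5,-0.22,0],[-0.6,-0.26,0],[-0.7,-0.3,0],[-0.79,-0.34,0],[-0.86,-0.37,0],[-0.9,-0.39,0]], "twist": [0,0.04,0.08,0.12,0.16,0.2,0.226,0.226,0.226,0.226]}}

```text
clock: 61.48
position: [0.4035, -0.1489, 0.0889]
ee_rot: [0.0, 0.808, 0.589, 0.0]
ft_force: [0.5, -0.8, 0.5]
opening: 0.0855
grip_force: 0.0
```

```bash
python3 - <<'E'
from cell import *
from h import *
s=sense();p=s["position"];q=s["ee_rot"];y=2*np.arctan2(q[2],q[1]);print(p,np.degrees(y),s["opening"])
g=get_image("side");im=g["image"].copy()
u0,v0=200,150
im=cv2.resize(im[v0:v0+200,u0:u0+250],None,fx=3,fy=3,interpolation=cv2.INTER_CUBIC)
d=np.array([np.cos(y),np.sin(y)])
for k in(-.09,-.054,0,.054,.062):
  a=w2px(g,(*(p[:2]+k*d),.006));cv2.circle(im,(int((a[0]-u0)*3),int((a[1]-v0)*3)),2,(0,255,0),-1)
cv2.imwrite("pics/p8.png",im)
E
```

```text
[ 0.40346493 -0.1488993   0.08894345] 72.16358580292379 0.08553456697653142
```

View pics/p8.png

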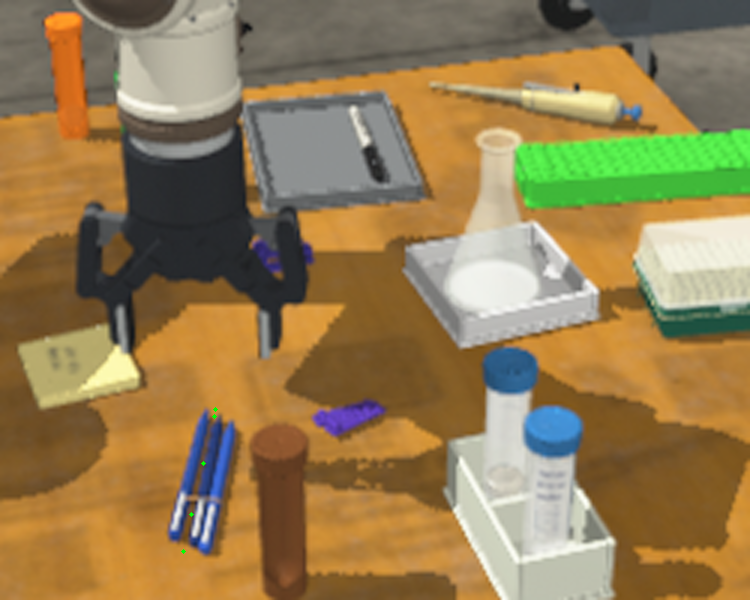

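Request:
{"name": "jog_arm", "arguments": {"translation": [[0,0.03,0.12],[0,0.03,0.24],[0,0.03,0.36],[0,0.03,0.48],[0,0.03,0.6],[0,0.03,0.72],[0,0.03,0.82],[0,0.03,0.9],[0,0.03,0.96],[0,0.03,1.0]], "twist": [0,0,0,0,0,0,0,0,0,0]}}

```text
clock: 62.37
position: [0.4059, -0.1487, 0.0082]
ee_rot: [-0.0, 0.808, 0.589, -0.0]
ft_force: [0.9, -0.1, -0.1]
opening: 0.0853
grip_force: 0.0
```

Request:
{"name": "jog_arm", "arguments": {"translation": [[0,0,0.03],[0,0,0.07],[0,0,0.08],[0,0,0.08],[0,0,0.08],[0,0,0.08],[0,0,0.08],[0,0,0.08],[0,0,0.08],[0,0,0.08]], "twist": [0,0,0,0,0,0,0,0,0,0], "jaw": 0.3}}

```text
clock: 63.2
position: [0.4061, -0.1489, 0.0026]
ee_rot: [0.0, 0.808, 0.589, 0.0]
ft_force: [-0.3, 0.8, -0.2]
opening: 0.0599
grip_force: 0.0
```

Request:
{"name": "jog_arm", "arguments": {"translation": [[0,0,0],[0,0,0],[0,0,0],[0,0,0],[0,0,0],[0,0,0],[0,0,0],[0,0,0],[0,0,0],[0,0,0]], "twist": [0,0,0,0,0,0,0,0,0,0], "jaw": 1, "squeeze": 30}}

```text
clock: 64.03
position: [0.4063, -0.149, 0.0027]
ee_rot: [0.0, 0.808, 0.589, 0.0]
ft_force: [0.1, 0.4, 2.7]
opening: 0.028
grip_force: 29.9
```

Request:
{"name": "jog_arm", "arguments": {"translation": [[0,0,-0.03],[0,0,-0.1],[0,0,-0.18],[0,0,-0.26],[0,0,-0.34],[0,0,-0.42],[0,0,-0.5],[0,0,-0.6],[0,0,-0.7],[0,0,-0.8]], "twist": [0,0,0,0,0,0,0,0,0,0]}}

```text
clock: 64.87
position: [0.4061, -0.1489, 0.0674]
ee_rot: [0.0, 0.808, 0.589, 0.0]
ft_force: [-0.2, -0.3, -0.3]
opening: 0.0282
grip_force: 29.6
```

```bash
python3 - <<'E'
from cell import *
from h import *
g=get_image("side");im=g["image"]
cv2.imwrite("pics/p9.png",cv2.resize(im[240:360,220:340],None,fx=4,fy=4,interpolation=cv2.INTER_CUBIC))
E
```

```text
(no output)
```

View pics/p9.png

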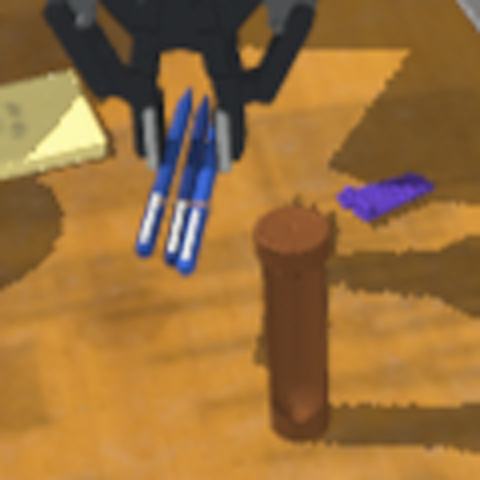

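Request:
{"name": "jog_arm", "arguments": {"translation": [[0.03,0,0],[0.12,0.01,0],[0.22,0.01,0],[0.32,0.01,0],[0.43,0.02,0],[0.54,0.02,0],[0.65,0.03,0],[0.76,0.03,0],[0.87,0.03,0],[0.97,0.04,0]], "twist": [0,0,0,0,0,0,0,0,0,0]}}

```text
clock: 65.75
position: [0.433, -0.0749, 0.0664]
ee_rot: [-0.0, 0.808, 0.589, -0.0]
ft_force: [-0.9, -0.2, -0.7]
opening: 0.0278
grip_force: 29.6
```

Request:
{"name": "jog_arm", "arguments": {"translation": [[0.1,0,0],[0.19,0.01,0],[0.29,0.01,0],[0.39,0.01,0],[0.49,0.02,0],[0.58,0.02,0],[0.68,0.03,0],[0.78,0.03,0],[0.87,0.03,0],[0.97,0.04,0]], "twist": [0,0,0,0,0,0,0,0,0,0]}}

```text
clock: 66.58
position: [0.4597, -0.0023, 0.0664]
ee_rot: [-0.0, 0.808, 0.589, -0.0]
ft_force: [-0.3, 0.1, -1.0]
opening: 0.0279
grip_force: 29.6
```

Request:
{"name": "jog_arm", "arguments": {"translation": [[0.1,0,0],[0.19,0.01,0],[0.29,0.01,0],[0.39,0.01,0],[0.49,0.02,0],[0.58,0.02,0],[0.68,0.03,0],[0.78,0.03,0],[0.87,0.03,0],[0.97,0.04,0]], "twist": [0,0,0,0,0,0,0,0,0,0]}}

```text
clock: 67.42
position: [0.4865, 0.0706, 0.0664]
ee_rot: [-0.0, 0.808, 0.589, -0.0]
ft_force: [-0.1, -0.4, -0.6]
opening: 0.0281
grip_force: 29.6
```

Request:
{"name": "jog_arm", "arguments": {"translation": [[0.1,0,0],[0.19,0.01,0],[0.29,0.01,0],[0.39,0.01,0],[0.49,0.02,0],[0.58,0.02,0],[0.68,0.03,0],[0.78,0.03,0],[0.87,0.03,0],[0.97,0.04,0]], "twist": [0,0,0,0,0,0,0,0,0,0]}}

```text
clock: 68.25
position: [0.5133, 0.1435, 0.0664]
ee_rot: [-0.0, 0.808, 0.589, -0.0]
ft_force: [-0.2, 0.5, -0.5]
opening: 0.0276
grip_force: 29.6
```

Request:
{"name": "jog_arm", "arguments": {"translation": [[0.1,0,0],[0.19,0.01,0],[0.29,0.01,0],[0.39,0.01,0],[0.49,0.02,0],[0.58,0.02,0],[0.68,0.03,0],[0.78,0.03,0],[0.87,0.03,0],[0.97,0.04,0]], "twist": [0,0,0,0,0,0,0,0,0,0]}}

```text
clock: 69.08
position: [0.5401, 0.2163, 0.0665]
ee_rot: [-0.0, 0.808, 0.589, -0.0]
ft_force: [-0.9, 0.2, -1.0]
opening: 0.0279
grip_force: 29.6
```

Request:
{"name": "jog_arm", "arguments": {"translation": [[0.1,0,0],[0.2,0,0],[0.3,0.01,0],[0.4,0.01,0],[0.5,0.02,0],[0.6,0.02,0],[0.7,0.02,0],[0.8,0.02,0],[0.9,0.02,0],[0.98,0.02,0]], "twist": [-0.02,-0.05,-0.08,-0.11,-0.14,-0.17,-0.2,-0.22,-0.228,-0.228]}}

```text
clock: 69.92
position: [0.5657, 0.2907, 0.0665]
ee_rot: [-0.0, 0.732, 0.681, 0.0]
ft_force: [0.6, -0.3, 0.3]
opening: 0.0279
grip_force: 29.6
```

Request:
{"name": "jog_arm", "arguments": {"translation": [[0,0,0.1],[0,0,0.2],[0,0,0.3],[0,0,0.4],[0,0,0.5],[0,0,0.59],[0,0,0.65],[0,0,0.7],[0,0,0.73],[0,0,0.74]], "twist": [0,0,0,0,0,0,0,0,0,0]}}

```text
clock: 70.75
position: [0.5654, 0.2897, 0.0069]
ee_rot: [-0.0, 0.732, 0.681, -0.0]
ft_force: [-0.2, -0.2, -0.5]
opening: 0.0279
grip_force: 29.6
```

Request:
{"name": "jog_arm", "arguments": {"translation": [[0,0,0],[0,0,0],[0,0,0],[0,0,0],[0,0,0],[0,0,0],[0,0,0],[0,0,0],[0,0,0],[0,0,0]], "twist": [0,0,0,0,0,0,0,0,0,0], "jaw": 0.52}}

```text
clock: 71.58
position: [0.5655, 0.2898, 0.0073]
ee_rot: [-0.0, 0.732, 0.681, 0.0]
ft_force: [-0.7, -0.5, -0.3]
opening: 0.0409
grip_force: 0.0
```

Request:
{"name": "jog_arm", "arguments": {"translation": [[0,0,-0.05],[0,0,-0.15],[0,0,-0.25],[0,0,-0.35],[0,0,-0.45],[0,0,-0.55],[0,0,-0.65],[0,0,-0.75],[0,0,-0.88],[0,0,-1.0]], "twist": [0,0,0,0,0,0,0,0,0,0]}}

```text
clock: 72.42
position: [0.5655, 0.2898, 0.0883]
ee_rot: [0.0, 0.732, 0.681, 0.0]
ft_force: [-0.1, 0.2, 0.1]
opening: 0.0409
grip_force: 0.0
```

Request:
{"name": "jog_arm", "arguments": {"translation": [[-0.1,-0.05,-0.1],[-0.2,-0.1,-0.2],[-0.3,-0.15,-0.3],[-0.4,-0.2,-0.4],[-0.5,-0.25,-0.5],[-0.6,-0.3,-0.6],[-0.7,-0.35,-0.7],[-0.8,-0.4,-0.8],[-0.9,-0.45,-0.9],[-1.0,-0.5,-1.0]], "twist": [0,0,0,0,0,0,0,0,0,0]}}

```text
clock: 73.25
position: [0.5196, 0.2126, 0.1684]
ee_rot: [0.0, 0.732, 0.681, 0.0]
ft_force: [0.9, 0.3, -0.7]
opening: 0.0411
grip_force: 0.0
```

Request:
{"name": "jog_arm", "arguments": {"translation": [[-0.1,-0.05,0],[-0.2,-0.1,0],[-0.3,-0.15,0],[-0.4,-0.2,0],[-0.5,-0.25,0],[-0.6,-0.3,0],[-0.7,-0.35,0],[-0.8,-0.4,0],[-0.9,-0.45,0],[-1.0,-0.5,0]], "twist": [0,0,0,0,0,0,0,0,0,0]}}

```text
clock: 74.08
position: [0.4737, 0.1352, 0.1673]
ee_rot: [-0.0, 0.732, 0.681, -0.0]
ft_force: [-0.2, -0.3, 0.4]
opening: 0.0413
grip_force: 0.0
```

```bash
python3 - <<'E'
from cell import *
from h import *
a=get_image("side")["image"][140:360,200:440];b=get_image("top")["image"][140:340,130:380]
a=cv2.resize(a,(400,367),interpolation=cv2.INTER_CUBIC);b=cv2.resize(b,(400,320),interpolation=cv2.INTER_CUBIC)
b=cv2.copyMakeBorder(b,0,47,0,0,cv2.BORDER_CONSTANT)
cv2.imwrite("pics/p10.png",cv2.hconcat([a,b]))
E
```

```text
(no output)
```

View pics/p10.png

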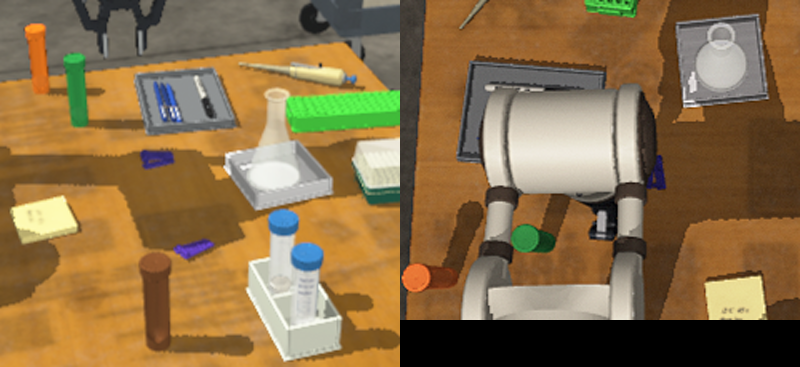

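The side view shows everything placed: pens (168,102) and marker (205,95) side by side in the pen tray, the flask upright in its tray at (275,150), and both blue-capped tubes upright in the caddy at (283,250) and (307,285). The arm is clear of all of them, so I'm handing in.

```bash
python3 -c "
from cell import *
print(job_done())"
```

```text
the job is handed in; nothing more can be done
None
```

I sorted all five items in the order asked and handed the job in at about 74 s; the last camera view showed the flask upright in its tray, one tube in each caddy bay, and the marker and pens flat side by side in the pen tray, all released. I don't have the judge's verdict.

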